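Feel which lid of a donated twin-lid box binds

TASK

Test the two hinged lids of the donated wooden box by lifting each slowly by its bar handle, the lid on the robot's left first and then the right one. One lid swings freely: leave it standing wide open. The other starts to bind part-way up: never force it, but as soon as you feel the resistance climb, bring it back down and leave it fully shut, with both handles let go and the crockery around the box left where it stands.

Things in the scene. Friction and masses are not known exactly. Their poses are not given: they have to be found in the camera images.
- caddy: Wooden box fixed to the bench, 130 mm deep (its x), 340 wide (y), 100 high; origin: centre of its underside; x points to the hinge side, away from the robot, y to the robot's left, z up. Two equal lids side by side (164 mm wide, 138 deep, 10 thick), hinged on the far rim. Which one binds changes between starts and cannot be seen.
- lid_left (a joint): Angle of the lid at the box's +y (rad): 0 shut, 1.57 upright, 1.65 at its stop. Stiff hinge: the lid stays where it is left. Starts slightly ajar. A free lid needs 1 to 3 N at its bar, up or down.
- lid_right (a joint): The same for the lid at -y. Whichever lid binds feels free up to an angle somewhere from 0.45 to 0.8 rad; then resistance climbs by about 0.4 to 0.9 N per further mm at the bar, and it springs back when let go. It cannot be opened wide within the permitted 15 N of lifting force at the bar (pinching the bar evenly from both sides does not count in this).
- lid_left_handle (a point): Middle of the left lid's handle: a round steel bar 12 mm thick, 96 long, parallel to the box's y, fixed to the lid by an arm at each end. With the lid shut it is 160 mm from the hinge line towards the robot and 40 above it (142 above the bench), 20 beyond the lid's front edge. Being round, it can turn between fingers that keep pointing down and close along the box's x.
- lid_right_handle (a point): The same for the right lid's handle.
- lid_left_hinge (a point): Point on the left lid's hinge axis (parallel to the box's y), straight across from the middle of the handle, 102 mm above the bench. Fixed to the box.
- lid_right_hinge (a point): The same for the right lid.
- mug: White mug, 76 mm wide, 90 mm high, standing to the left of the box; origin under its foot. Leave alone.
- vase: Terracotta vase, 80 mm wide, 130 mm high, standing to the right of the box; origin under its foot. Leave alone.
- bowl: Blue bowl, 110 mm wide, 50 mm high, standing behind the box; origin under its foot. Leave alone.
- batten: Dark wooden batten across the back of the box, fixed, 10 x 300 x 14 mm, at a varying height; origin at the middle of its length, 28 mm below its centre. The hidden hinge works behind it are what the binding lid presses on. Not to be touched.

How it is judged (in metres and radians):
On the way, in this order (a step that is already met when the one before it is completed fails the run):
1. the left lid has been lifted through the first part of its arc (past 0.4 rad) (value of joint lid_left above 0.4 rad), for 0.1 s.
2. after it, the right lid has been lifted past 0.4 rad (value of joint lid_right above 0.4 rad), for 0.1 s.
At the end, for the whole second after the job is handed in: The lid that swings freely stands open by more than 1.3 rad (75 degrees) and the lid that binds is shut to within 0.05 rad (8 mm at the handle); both are let go (((value of joint lid_left above 1.3 rad and value of joint lid_right below 0.05 rad) or (value of joint lid_right above 1.3 rad and value of joint lid_left below 0.05 rad))); the robot touches nothing.
It fails at once if the binding lid is forced: it presses on the hinge works behind the batten with more than 40 N, which takes more than 15 N of lifting at the handle (contact force between caddy and batten above 40 N).
It fails at once if the mug is moved by more than 15 mm or tipped (distance of mug from where it was at the start of the episode above 0.015 m or angle between mug's own z axis and vertical above 0.3 rad).
It fails at once if the vase is moved by more than 15 mm or tipped (distance of vase from where it was at the start of the episode above 0.015 m or angle between vase's own z axis and vertical above 0.3 rad).
It fails at once if the bowl is moved by more than 15 mm or tipped (distance of bowl from where it was at the start of the episode above 0.015 m or angle between bowl's own z axis and vertical above 0.3 rad).
It also fails if it takes over 72 s, if anything falls off the work surface, if the arm or the gripper's body presses on something with over 40 N, if the wrist force passes 120 N, or if a joint passes its speed limit or range.

ROBOT

A 7-joint arm with a two-finger parallel gripper is mounted at the origin on the work surface. World frame = base frame: x ahead of the robot, y to its left, z up, the work surface at z = 0. Lengths are in mm, angles in rad, forces in N, time in s.
With the tool pointing down it reaches from about 425 to 875 mm from the base axis. Payload 4.7 kg.
Tool frame: the origin (TCP) lies between the finger pads; the fingertips stand 25 mm ahead of it and the grasp point (between the pads) lies 6 mm ahead of it; z points along the fingers, y is the direction in which the jaws open and shut (so a half turn about z gives the same grasp; the last joint's range is limited). The gripper opens to 85 mm and grips with 20 to 120 N. Pads are 22 mm wide; open, the fingers measure 114 mm over their backs; the gripper's body (76 mm by 85 mm) begins 54 mm behind the grasp point. The pads swing forward as they close: fully open they stand 13 mm farther back than shut.
Start: joints at [1.258, 0.321, -0.07, 1.45, 0.023, 1.371, -0.057], TCP at [208.64, -615.623, 256.349] pointing down, gripper open.
Joint ranges: [-2.86, 2.86], [-0.3, 2.09], [-1.38, 1.24], [0.06, 2.45], [-1.56, 4.7], [0.09, 2.05], [-2.69, 2.69]. Speed limits (rad/s): [2.57, 2.57, 3.14, 3.14, 3.14, 3.14, 3.14].

INTERFACE

Orientations are given as a 3x3 rotation matrix whose columns are the frame's x, y, z axes.
In Python, from workcell import ctrl gives the robot as it stands.
- The arm moves only by the tool servo_tool, never from a script. Its argument "rows" is a list that holds one entry, the list of rows, each a list of 4 numbers: the shift along the tool's x, y, z in mm, then the turn about the tool's z in rad. In form: [[[dx, dy, dz, spin], ...]]. A call has 1 to 12 rows; each row is the pose to reach, as a shift and turn from the pose commanded when the call began, along the tool's axes at that moment; what a row does not reach only later rows make up. A row lasts 1/10 s, in which the tool goes at most 50 mm and 8.59 degrees, less where a joint would pass 70% of its speed; a pose out of reach is approached as far as the arm can. A call with a gripper value outside its range is refused whole. "jaw" is the finger opening in mm, from 0 to 85.4, set as the call begins (left out, the last holds). The fingers move at their own pace and stop on an object; "newtons" is the grip in N (left out, the last holds). Time passes only in rows, so rows that repeat a pose let the fingers close. It gives the time, the measured TCP pose, the force and the opening at its end, in the units of the state.
- ctrl.sense(): the state, without advancing time (a new reading comes with each control period).
- ctrl.camera(name): name is "scene" or "top" or "wrist"; returns a dict with "image" (400x640x3 uint8, red, green, blue), "depth" (400x640 float32, mm along the optical axis (not along the pixel's ray), 0 where there is no reading), "fx", "fy", "cx", "cy" (pixels), "dist_coeffs" ([k1, k2, p1, p2, k3] as OpenCV has them; the pictures are not rectified), "position" and "orientation" of the camera in the world. Camera axes: x right, y down, z forward; pixel columns grow to the right and rows downward; lengths in mm; the calibration is good to about 2 mm. A picture is of the moment at which its call begins.
- ctrl.sign_off(): hands the job in, once; it reports no verdict.
Trained networks look in the newest picture that a camera, given by its name, has taken for a name from the list of things; names that differ only in an ending like _2 or _b are one class to them, and where a whole thing is asked for, a point or a joint stands for the part that bears it (a point fixed in the world has none). Each returns a list of dicts, best first, with "conf" (0 to 1); they miss things now and then, are a little off and sometimes report something else, mostly with a low value. They report only what shows in the picture. A call takes as long as a camera call.
- ctrl.trace(camera, thing): "mask" (400x640 bool, what is visible of it) and "bbox" ([centre column, centre row, width, height] in pixels, round what is visible of it).
- ctrl.place_of(camera, thing): "xy" ([column, row] in pixels: a listed point, or the origin of a listed thing).
The state is a dict: "time_s": time; "qpos": joint angles; "joint_velocities": joint speeds; "joint_efforts": joint torques, N m; "ee_pos": TCP position; "tool_rot": TCP orientation; "wrist_force": force on the tool from outside, world axes, zero at the start; "torque": the same for the moment, N m; "grip_width": finger opening in mm.
Only numpy, scipy, OpenCV 4.12 (cv2) and the standard library are available. Lean on these libraries where they do the work, as an engineer would, in place of code of your own. Each camera call takes 0.05 s, during which the arm holds its last target.

## Working session

There is one attempt and no reset: what is moved stays moved. The work goes in short steps, Python scripts to look and compute and a tool call to move; the robot and the scene stay as the last step left them, time stands still between calls to the robot, and variables do not carry over. Pictures are saved under pics/ and viewed, and the job is handed in when it is done.

Besides the shell and the picture viewer there is one more tool, called after "Request:" by a JSON object that holds its "op" and its "data", one argument or row to a line. servo_tool: Moves the arm, as the interface text tells. Its arguments: {"type":"object","properties":{"rows":{"type":"array"},"jaw":{"type":"number"},"newtons":{"type":"number"}},"required":["rows"]}

```bash
mkdir -p pics; ls
cat > h.py <<'E'
import numpy as np, cv2
from workcell import ctrl
def snap(cam,fn=None):
    c=ctrl.camera(cam)
    if fn: cv2.imwrite('pics/'+fn,cv2.cvtColor(c['image'],cv2.COLOR_RGB2BGR))
    return c
def ray(c,uv):
    K=np.array([[c['fx'],0,c['cx']],[0,c['fy'],c['cy']],[0,0,1]])
    p=cv2.undistortPoints(np.array([[uv]],float),K,np.array(c['dist_coeffs'],float))[0,0]
    return np.array([p[0],p[1],1.])
def atz(c,uv,z):
    R=np.array(c['orientation']);o=np.array(c['position']);d=R@ray(c,uv)
    return o+d*(z-o[2])/d[2]
def atdepth(c,uv):
    R=np.array(c['orientation']);o=np.array(c['position'])
    u,v=int(round(uv[0])),int(round(uv[1]))
    return o+R@ray(c,uv)*float(c['depth'][v,u])
E
python3 - <<'E'
from h import *
s=ctrl.sense();print(s['ee_pos'],np.round(s['tool_rot'],3).tolist(),s['wrist_force'],s['grip_width'],s['time_s'])
for cam in ['scene','top']:
    c=snap(cam,cam+'0.png');print(cam,c['position'])
    for n,z in [('lid_left_handle',142),('lid_right_handle',142),('lid_left_hinge',102),('lid_right_hinge',102),('mug',0),('vase',0),('bowl',0),('caddy',0),('batten',None)]:
        r=ctrl.place_of(cam,n)
        for q in r[:2]: print(n,q['conf'],np.round(q['xy'],1),np.round(atz(c,q['xy'],z),1) if z is not None else '', np.round(atdepth(c,q['xy']),1))
E
```

```text
pics
[ 208.46017845 -615.14921967  255.19517547] [[0.947, 0.321, -0.001], [0.321, -0.947, 0.002], [-0.0, -0.002, -1.0]] [-0.02585844  0.29811892  0.87147485] 85.03048000844876 0.0
scene [1108.71167466 -733.20921259  981.66310452]
lid_left_handle 0.71 [269.3 138.5] [413.2 100.9 142. ] [432.3  78.1 165. ]
lid_left_handle 0.57 [240.9 182.3] [460.9 -74.9 142. ] [474.3 -88.5 159.3]
lid_right_handle 0.87 [239.3 182.7] [458.6 -78.2 142. ] [475.2 -94.9 163.4]
lid_left_hinge 0.87 [326.7 170.7] [586.7 116.3 102. ] [587.5 115.  103.4]
lid_right_hinge 0.89 [300.9 214.4] [620.9 -50.4 102. ] [620.3 -49.6 101.1]
mug 0.82 [333.3 152.6] [498.  295.6   0. ] [571.7 171.4 118.6]
vase 0.88 [241.3 310.3] [ 623.8 -293.3    0. ] [ 651.8 -318.7   56.7]
bowl 0.77 [339.2 265. ] [738.3 -58.6   0. ] [740.8 -63.2   6.6]
caddy 0.56 [289.6 213. ] [536.4  16.1   0. ] [604.4 -72.8 116.5]
batten 0.67 [310.3 215.6]  [613.3   0.8  48.7]
top [ 506.46905674    8.62712005 1314.31236913]
lid_left_handle 0.8 [298.1 281.8] [436.  75. 142.] [437.6  73.6 167.7]
lid_left_handle 0.31 [223.6 257.9] [497.7 271.2 142. ] [496.7 301.7   5.6]
lid_right_handle 0.69 [361.9 263.9] [482.  -91.4 142. ] [ 479.1 -103.2    3.6]
lid_left_hinge 0.94 [287.6 221.9] [595.3 106.3 102. ] [603.  114.8  -2.9]
lid_left_hinge 0.2 [426.5 210.4] [ 625.8 -274.2  102. ] [ 623.  -267.5  130.4]
lid_right_hinge 0.8 [349.3 215. ] [613.8 -61.8 102. ] [612.7 -61.1 113.9]
mug 0.93 [222.6 257.5] [497.8 306.    0. ] [497.8 305.2   3.3]
vase 0.72 [424.8 214.2] [ 624.5 -292.5    0. ] [ 615.6 -269.9   98.8]
bowl 0.71 [348.7 181. ] [724.5 -66.8   0. ] [723.9 -66.6   3.8]
caddy 0.81 [322.5 248.2] [525.2  11.7   0. ] [524.   11.5  86.2]
batten 0.45 [316.5 220.3]  [599.5  27.6 102.6]
```

View pics/scene0.png

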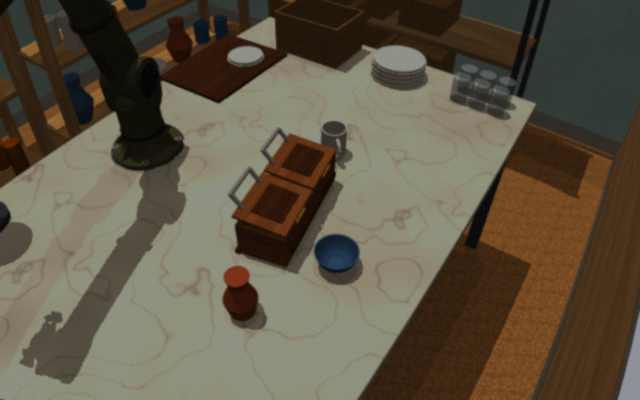

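View pics/top0.png

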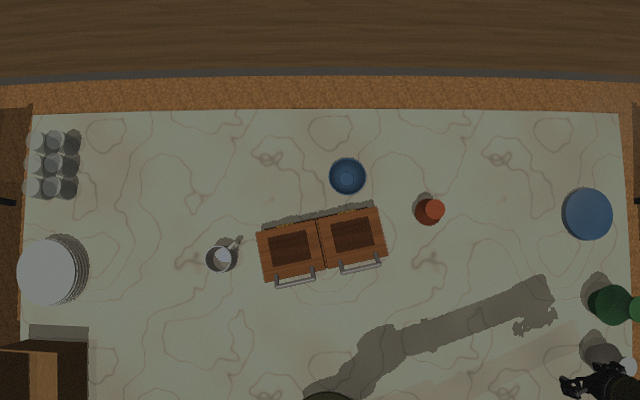

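The scene view shows the box rotated, with grey bar handles on its robot side. In the top view the left bar runs about (276,286)–(315,281) and the right about (341,272)–(381,265). I'll refine these from a zoomed picture.

Run:
```python
from h import *
c=snap('top')
im=cv2.cvtColor(c['image'],cv2.COLOR_RGB2BGR)
crop=im[195:300,245:400]
cv2.imwrite('pics/topz.png',cv2.resize(crop,None,fx=5,fy=5,interpolation=cv2.INTER_CUBIC))
c2=snap('scene');im=cv2.cvtColor(c2['image'],cv2.COLOR_RGB2BGR)
cv2.imwrite('pics/scz.png',cv2.resize(im[115:275,220:375],None,fx=3.7,fy=3.7,interpolation=cv2.INTER_CUBIC))
```

```text
(no output)
```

View pics/topz.png

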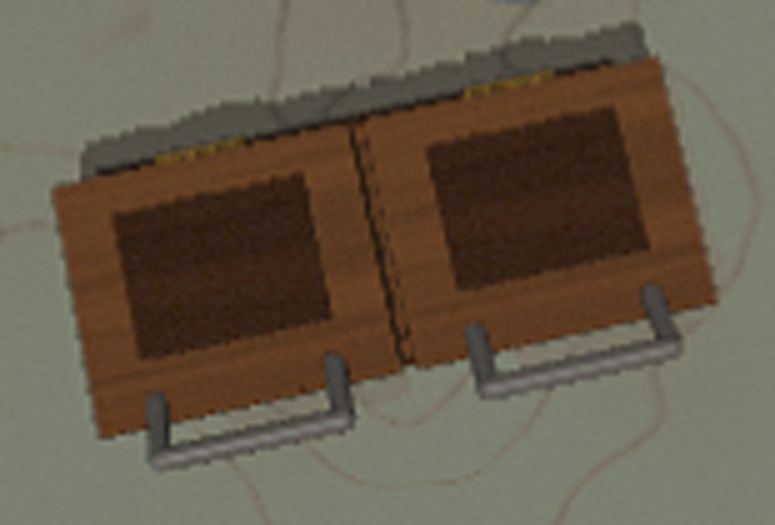

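View pics/scz.png

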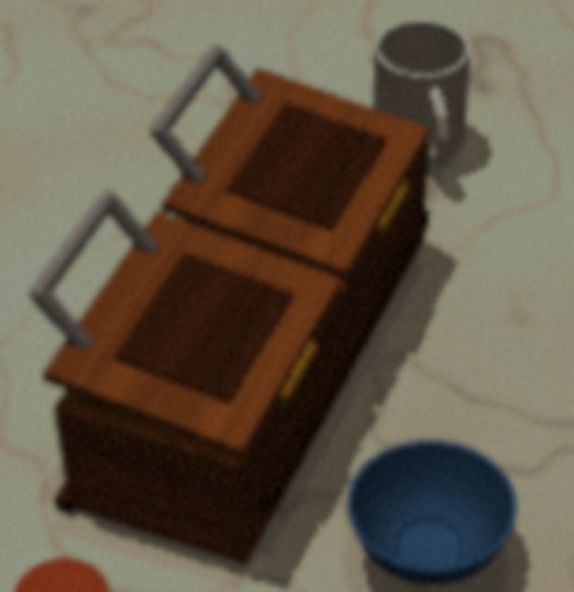

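Run:
```python
from h import *
t=snap('top');s=snap('scene')
def tri(a,b):
    o1=np.array(t['position']);d1=np.array(t['orientation'])@ray(t,a);d1/=np.linalg.norm(d1)
    o2=np.array(s['position']);d2=np.array(s['orientation'])@ray(s,b);d2/=np.linalg.norm(d2)
    k=np.linalg.lstsq(np.c_[d1,-d2],o2-o1,rcond=None)[0]
    return (o1+k[0]*d1+o2+k[1]*d2)/2,np.linalg.norm(o1+k[0]*d1-o2-k[1]*d2)
T=lambda p:(p[0]/5+245,p[1]/5+195)
S=lambda p:(p[0]/3.7+220,p[1]/3.7+115)
P={}
for n,a,b in [('L+',(158,460),(220,52)),('L-',(347,422),(158,132)),('R+',(488,386),(110,202)),('R-',(673,347),(40,293))]:
    P[n],e=tri(T(a),S(b));print(n,np.round(P[n],1),round(e,1))
for k in 'LR':
    d=P[k+'+']-P[k+'-'];print(k,'mid',(P[k+'+']+P[k+'-'])/2,'len',np.linalg.norm(d),'yaw',np.arctan2(-d[0],d[1]))
# lid-top depth plane
d=t['depth']
for k,uv in [('L',(287,245)),('R',(352,232))]:
    for dv in (-16,-8,0,8,16): print(k,dv,np.round(atdepth(t,(uv[0]+dv*.2,uv[1]+dv)),1))
# box corners in top: back edge
for n,uv in [('backL',(52,187)),('backM',(352,123)),('backR',(660,58))]:
    print(n,np.round(atz(t,T(uv),107),1))
for n,uv in [('frL',(100,437)),('frR',(717,300)),('frM',(405,367))]:
    print(n,np.round(atz(t,T(uv),115),1))
```

```text
L+ [424.8 129.9 160.2] 2.5
L- [444.   32.9 160.1] 2.2
R+ [461.5 -40.  157.8] 0.6
R- [ 481.4 -134.8  161. ] 1.6
L mid [434.43183331  81.3926672  160.16936807] len 98.83631334062993 yaw 0.19584126936524576
R mid [471.48415819 -87.40832054 159.39986179] len 96.94654908092379 yaw 0.207169037744486
L -16 [575.4 115.7 112.1]
L -8 [553.6 110.7 118.3]
L 0 [532.1 105.8 123.6]
L 8 [510.9 101.5 123.4]
L 16 [489.7  97.1 124.7]
R -16 [610.3 -59.9 110.6]
R -8 [588.1 -63.6 117.5]
R 0 [566.3 -67.3 123.8]
R 8 [544.9 -71.3 126.3]
R 16 [523.7 -75.3 126.1]
backL [566.5 193.2 107. ]
backM [601.   30.5 107. ]
backR [ 636.1 -137.2  107. ]
frL [432.7 164.9 115. ]
frR [ 504.7 -165.1  115. ]
frM [469.8   2.2 115. ]
```

Request:
{"op": "servo_tool", "data": {
  "rows": [
    [[28,-23.5,0,-0.07],[56,-47,0,-0.14],[84,-70.5,0,-0.21],[112,-94,0,-0.28],[140,-117.5,0,-0.35],[168,-141,0,-0.42],[196,-164.5,0,-0.49],[224,-188,0,-0.56],[252,-211.5,0,-0.63],[280,-235,0,-0.7],[280,-235,0,-0.7]]
  ],
  "jaw": 85,
  "newtons": 25
}}

```text
time_s: 2.3
ee_pos: [401.8, -297.8, 256.9]
tool_rot: [[0.509, 0.861, 0.002], [0.861, -0.509, 0.001], [0.002, 0.001, -1.0]]
wrist_force: [-1.1, 0.6, -0.2]
grip_width: 85.2
```

Request:
{"op": "servo_tool", "data": {
  "rows": [
    [[34,-16.5,0,-0.074],[68,-33,0,-0.148],[103,-49.5,0,-0.222],[137,-66,0,-0.296],[171,-82,0,-0.37],[205,-98.5,0,-0.444],[240,-115,0,-0.518],[274,-131.5,0,-0.592],[308,-148,0,-0.666],[343,-164.5,0,-0.74],[343,-164.5,0,-0.74],[343,-164.5,0,-0.74]]
  ]
}}

```text
time_s: 3.5
ee_pos: [435.2, 75.6, 256.5]
tool_rot: [[-0.196, 0.981, 0.0], [0.981, 0.196, -0.001], [-0.001, 0.0, -1.0]]
wrist_force: [0.0, -1.1, 0.1]
grip_width: 84.9
```

Run:
```python
from h import *
s=ctrl.sense();print(s['ee_pos'],np.round(s['tool_rot'],3).tolist(),s['wrist_force'],s['grip_width'],s['time_s'])
c=snap('wrist','w1.png');print(c['position'],np.round(c['orientation'],2).tolist())
for n in ['lid_left_handle']:
    for q in ctrl.place_of('wrist',n)[:2]: print(q['conf'],q['xy'],atz(c,q['xy'],160),atdepth(c,q['xy']))
```

```text
[435.22800982  75.62456728 256.49241591] [[-0.196, 0.981, 0.0], [0.981, 0.196, -0.001], [-0.001, 0.0, -1.0]] [ 0.04950698 -1.13517453  0.11823487] 84.88745089842683 3.5
[421.31714025 148.57811068 374.2917471 ] [[0.98, 0.19, 0.06], [0.2, -0.94, -0.29], [-0.0, 0.29, -0.96]]
0.77 [314.2, 202.1] [433.12846608  80.25629226 160.        ] [432.65924607  82.97046381 168.51301349]
0.49 [509.8, 179.7] [552.37502559 119.28553623 160.        ] [580.71272193 112.95181524 113.66524919]
```

View pics/w1.png

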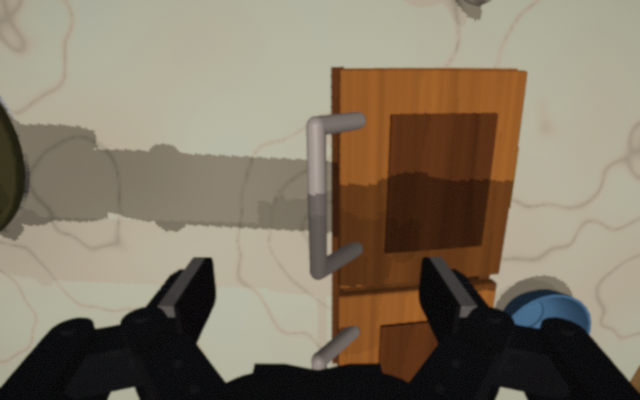

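The wrist picture shows the left bar at column 317, rows 125–270, centred between the fingers. I'll descend on it.

Request:
{"op": "servo_tool", "data": {
  "rows": [
    [[5.5,0,10,0],[5.5,0,25,0],[5.5,0,40,0],[5.5,0,55,0],[5.5,0,68,0],[5.5,0,80,0],[5.5,0,90,0],[5.5,0,90,0]]
  ]
}}

```text
time_s: 4.4
ee_pos: [433.1, 80.6, 164.8]
tool_rot: [[-0.195, 0.981, -0.003], [0.981, 0.195, 0.0], [0.001, -0.003, -1.0]]
wrist_force: [-0.4, 0.4, -0.6]
grip_width: 84.8
```

Request:
{"op": "servo_tool", "data": {
  "rows": [
    [[0,0,0,0],[0,0,0,0],[0,0,0,0],[0,0,0,0],[0,0,0,0],[0,0,0,0],[0,0,0,0],[0,0,0,0],[0,0,0,0],[0,0,0,0]]
  ],
  "jaw": 0,
  "newtons": 25
}}

```text
time_s: 5.4
ee_pos: [434.1, 80.8, 166.3]
tool_rot: [[-0.195, 0.981, 0.0], [0.981, 0.195, -0.0], [-0.0, 0.0, -1.0]]
wrist_force: [-0.6, -0.7, 0.9]
grip_width: 11.3
```

Run:
```python
from h import *
c=snap('wrist','w2.png')
s=ctrl.sense();print(s['wrist_force'],s['grip_width'],s['ee_pos'])
```

```text
[0.62447882 0.21089534 1.33752381] 11.47728749020637 [434.11033217  80.82774966 166.31258273]
```

View pics/w2.png

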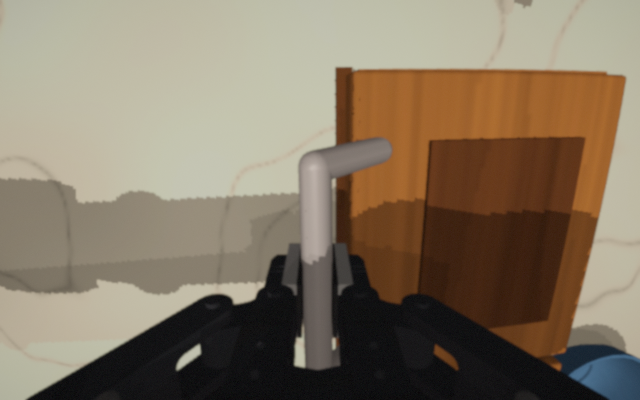

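Gripped: opening 11.3 mm, about the bar's thickness, and no side load. Next I'll compute the arc table in tool axes.

Run:
```python
import numpy as np
p0=np.arcsin(58/164.9)
for th in np.r_[0.114,np.arange(.15,1.56,.05)]:
    p=th+.245
    print(round(th,3),'dy %.1f dz %.1f'%(164.9*(np.cos(p0)-np.cos(p)),-164.9*(np.sin(p)-np.sin(p0))))
```

```text
0.114 dy -0.0 dz 0.1
0.15 dy 2.2 dz -5.5
0.2 dy 5.5 dz -13.0
0.25 dy 9.3 dz -20.3
0.3 dy 13.4 dz -27.5
0.35 dy 17.8 dz -34.4
0.4 dy 22.6 dz -41.1
0.45 dy 27.7 dz -47.6
0.5 dy 33.1 dz -53.8
0.55 dy 38.9 dz -59.7
0.6 dy 44.9 dz -65.3
0.65 dy 51.2 dz -70.7
0.7 dy 57.8 dz -75.7
0.75 dy 64.6 dz -80.3
0.8 dy 71.6 dz -84.6
0.85 dy 78.8 dz -88.6
0.9 dy 86.3 dz -92.2
0.95 dy 93.8 dz -95.4
1.0 dy 101.6 dz -98.2
1.05 dy 109.5 dz -100.7
1.1 dy 117.4 dz -102.7
1.15 dy 125.5 dz -104.4
1.2 dy 133.7 dz -105.6
1.25 dy 141.9 dz -106.4
1.3 dy 150.1 dz -106.8
1.35 dy 158.4 dz -106.9
1.4 dy 166.6 dz -106.4
1.45 dy 174.8 dz -105.6
1.5 dy 182.9 dz -104.4
1.55 dy 191.0 dz -102.8
```

Request:
{"op": "servo_tool", "data": {
  "rows": [
    [[0,1.1,-2.7,0],[0,2.2,-5.5,0],[0,3.8,-9.2,0],[0,5.5,-13,0],[0,7.4,-16.7,0],[0,9.3,-20.3,0],[0,11.3,-23.9,0],[0,13.4,-27.5,0],[0,13.4,-27.5,0]]
  ]
}}

```text
time_s: 6.35
ee_pos: [447.3, 83.6, 194.4]
tool_rot: [[-0.195, 0.981, -0.0], [0.981, 0.195, -0.0], [0.0, -0.0, -1.0]]
wrist_force: [-0.8, 1.2, 0.9]
grip_width: 10.8
```

Run:
```python
from h import *
for i in range(4):
    c=snap('scene','s%d.png'%(10+i) if i==3 else None);s=ctrl.sense();print(np.round(s['wrist_force'],2),np.round(s['ee_pos'],1),s['grip_width'])
im=cv2.imread('pics/s13.png');cv2.imwrite('pics/s13z.png',cv2.resize(im[80:280,200:380],None,fx=3,fy=3))
```

```text
[-2.5   0.15 -0.05] [447.2  83.6 194.3] 11.113488895818984
[-3.05  1.12  0.98] [447.1  83.6 194.2] 10.96729323593693
[-1.76  0.68  1.23] [447.1  83.6 194.1] 11.154755447499111
[-3.2   0.81  1.63] [447.1  83.6 194. ] 10.742136839746157
```

View pics/s13z.png

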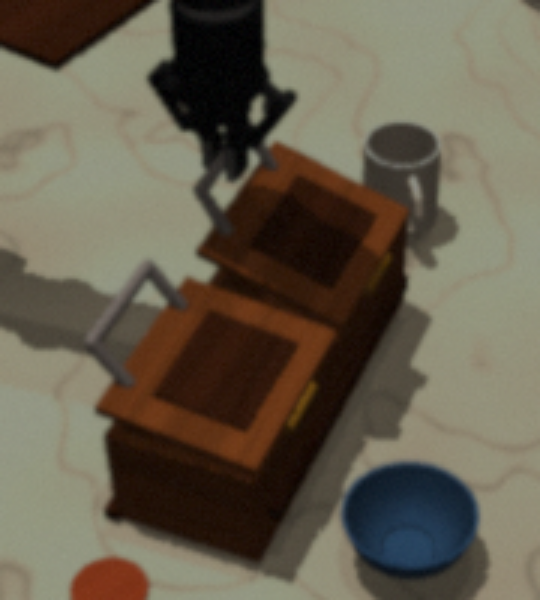

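The picture shows the left lid (around (310,230) in the zoom) raised with the bar in the fingers. Continuing to about 0.45 rad.

Request:
{"op": "servo_tool", "data": {
  "rows": [
    [[0,2.2,-3.5,0],[0,4.4,-6.9,0],[0,6.8,-10.3,0],[0,9.2,-13.6,0],[0,11.7,-16.9,0],[0.1,14.3,-20.1,0]]
  ]
}}

```text
time_s: 7.15
ee_pos: [460.5, 86.4, 214.0]
tool_rot: [[-0.195, 0.981, -0.003], [0.981, 0.195, -0.0], [0.0, -0.003, -1.0]]
wrist_force: [-7.4, 0.8, 0.6]
grip_width: 11.0
```

```bash
cat > f.py <<'E'
from h import *
F=[]
u=np.array([.979,.206,0])
for i in range(3):
    c=ctrl.camera('scene');s=ctrl.sense();F.append(s['wrist_force'])
p=s['ee_pos']
F=np.array(F);print(s['time_s'],'pos',np.round(p,1),'w',round(s['grip_width'],1),'Fx_box',np.round(F@u,1),'Fz',np.round(F[:,2],1))
E
python3 f.py
```

```text
7.3 pos [460.9  86.5 214.6] w 11.1 Fx_box [-6.6 -5.7 -5.8] Fz [2.1 4.1 2.7]
```

Request:
{"op": "servo_tool", "data": {
  "rows": [
    [[0,1.5,-3.5,0],[0,4,-6.5,0],[0,6.8,-9.6,0],[0.1,9.7,-12.6,0]]
  ]
}}

```text
time_s: 7.7
ee_pos: [471.2, 88.7, 226.8]
tool_rot: [[-0.195, 0.981, 0.0], [0.981, 0.195, 0.001], [0.0, 0.001, -1.0]]
wrist_force: [-0.5, 3.2, -5.5]
grip_width: 11.0
```

```bash
python3 f.py
```

```text
7.85 pos [471.6  88.8 227.2] w 10.8 Fx_box [-0.7 -0.1  0.6] Fz [-1.7 -1.2 -0.9]
```

Request:
{"op": "servo_tool", "data": {
  "rows": [
    [[0,2,-2,0],[0,4,-3.8,0],[0,6,-5.6,0],[0,6,-5.6,0]]
  ]
}}

```text
time_s: 8.25
ee_pos: [476.3, 89.8, 232.0]
tool_rot: [[-0.195, 0.981, -0.001], [0.981, 0.195, 0.0], [0.001, -0.001, -1.0]]
wrist_force: [-2.2, 3.6, -3.7]
grip_width: 11.0
```

```bash
python3 f.py
```

```text
8.4 pos [476.3  89.8 232. ] w 10.9 Fx_box [-1.8 -1.2 -1.8] Fz [-2.9 -3.9 -4.5]
```

Request:
{"op": "servo_tool", "data": {
  "rows": [
    [[0,2.1,-1.8,0],[0,4.2,-3.6,0],[0,6.3,-5.3,0],[0,6.3,-5.3,0]]
  ]
}}

```text
time_s: 8.8
ee_pos: [480.6, 90.6, 236.1]
tool_rot: [[-0.195, 0.981, -0.006], [0.981, 0.195, -0.001], [0.001, -0.006, -1.0]]
wrist_force: [-6.3, 3.0, -5.9]
grip_width: 11.0
```

```bash
python3 f.py
```

```text
8.95 pos [480.6  90.7 236.1] w 10.8 Fx_box [-5.3 -5.7 -4.9] Fz [-6.6 -6.6 -6.1]
```

The resistance along the arc rose about 0 → 3.7 → 8.1 N at roughly 0.55, 0.60 and 0.64 rad. A free lid needs at most 3 N, so the left lid binds. I'm lowering it now.

Request:
{"op": "servo_tool", "data": {
  "rows": [
    [[0,-3.3,2.6,0],[0,-6.7,5.3,0],[0,-9.8,8.1,0],[0,-12.9,10.9,0],[0,-15.5,14,0],[0,-18,17.2,0],[0,-20.7,20.3,0],[0,-23.4,23.5,0],[0,-25.9,26.7,0],[0,-28.3,30,0],[0,-30.6,33.3,0],[0,-32.9,36.7,0]]
  ]
}}

```text
time_s: 10.15
ee_pos: [450.5, 84.1, 200.4]
tool_rot: [[-0.195, 0.981, 0.0], [0.981, 0.195, -0.0], [-0.0, 0.0, -1.0]]
wrist_force: [1.1, 3.7, 1.1]
grip_width: 10.8
```

```bash
python3 f.py
```

```text
10.3 pos [450.1  84.  199.9] w 11.0 Fx_box [3.  3.3 2.8] Fz [-2.5 -4.  -2.1]
```

Request:
{"op": "servo_tool", "data": {
  "rows": [
    [[0,-4.2,6.9,0],[0,-8,14.1,0],[0,-11.5,21.4,0],[0,-14.6,28.9,0],[0,-16.8,34.4,0],[0,-18.7,39.7,0],[0,-20.7,46,0],[0,-22.3,51,0],[0,-22.3,51,0]]
  ]
}}

```text
time_s: 11.2
ee_pos: [428.6, 79.5, 148.9]
tool_rot: [[-0.195, 0.981, 0.0], [0.981, 0.195, -0.0], [-0.0, 0.0, -1.0]]
wrist_force: [3.2, 1.3, -2.5]
grip_width: 11.0
```

```bash
python3 f.py
```

```text
11.35 pos [428.8  79.6 149.5] w 10.9 Fx_box [5.  3.  3.5] Fz [-2.3 -3.  -3.4]
```

Request:
{"op": "servo_tool", "data": {
  "rows": [
    [[0,0.5,1,0],[0,0.8,2,0],[0,1,3,0],[0,1,3,0]]
  ]
}}

```text
time_s: 11.75
ee_pos: [428.3, 79.5, 146.7]
tool_rot: [[-0.195, 0.981, -0.004], [0.981, 0.195, -0.002], [-0.001, -0.004, -1.0]]
wrist_force: [-5.8, -1.2, 6.4]
grip_width: 11.0
```

```bash
python3 f.py
python3 - <<'E'
from h import *
c=snap('scene','s20.png')
im=cv2.imread('pics/s20.png');cv2.imwrite('pics/s20z.png',cv2.resize(im[100:280,200:380],None,fx=3.3,fy=3.3,interpolation=cv2.INTER_CUBIC))
E
```

```text
11.9 pos [428.3  79.5 146.7] w 10.8 Fx_box [-4.6 -5.4 -5.6] Fz [6.6 6.2 7.1]
```

View pics/s20z.png

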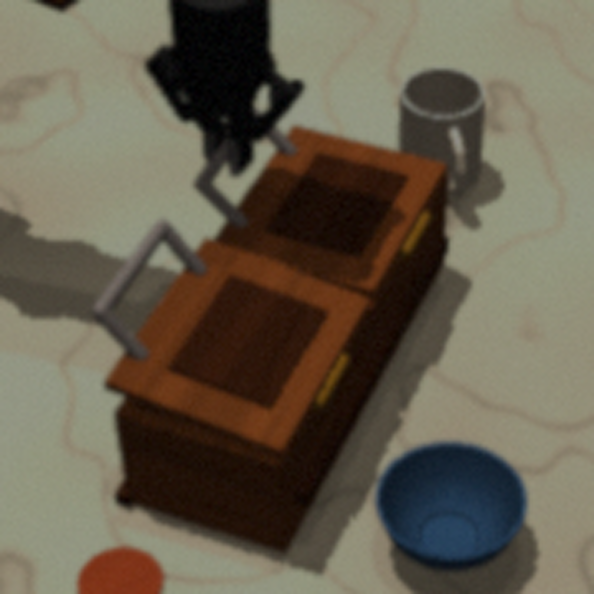

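Request:
{"op": "servo_tool", "data": {
  "rows": [
    [[0,-0.5,1,0],[0,-0.5,1.5,0],[0,-0.5,1.5,0]]
  ]
}}

```text
time_s: 12.25
ee_pos: [428.3, 79.5, 146.5]
tool_rot: [[-0.195, 0.981, -0.003], [0.981, 0.195, -0.002], [-0.002, -0.003, -1.0]]
wrist_force: [-7.9, -2.6, 16.6]
grip_width: 11.3
```

```bash
python3 f.py
```

```text
12.4 pos [428.3  79.5 146.5] w 10.7 Fx_box [-8.9 -7.6 -8.4] Fz [16.4 15.4 17.2]
```

Firm stop: Fz rose to 16 N with no further travel, so the left lid is shut. Releasing.

Request:
{"op": "servo_tool", "data": {
  "rows": [
    [[0,0,-1.5,0],[0,0,-1.5,0],[0,0,-1.5,0],[0,0,-1.5,0],[0,0,-1.5,0]]
  ],
  "jaw": 50
}}

```text
time_s: 12.9
ee_pos: [428.9, 80.0, 146.4]
tool_rot: [[-0.195, 0.981, -0.0], [0.981, 0.195, 0.0], [0.0, -0.0, -1.0]]
wrist_force: [-1.2, 0.2, -0.5]
grip_width: 49.7
```

Request:
{"op": "servo_tool", "data": {
  "rows": [
    [[0,0,-10,0],[0,0,-30,0],[0,0,-55,0],[0,0,-80,0],[0,0,-100,0],[0,0,-100,0]]
  ],
  "jaw": 85
}}

```text
time_s: 13.5
ee_pos: [430.9, 80.5, 250.0]
tool_rot: [[-0.195, 0.981, 0.006], [0.981, 0.195, -0.001], [-0.002, 0.006, -1.0]]
wrist_force: [-1.2, -0.1, -0.8]
grip_width: 84.8
```

```bash
python3 f.py
python3 - <<'E'
from h import *
c=snap('wrist','w3.png')
for q in ctrl.place_of('wrist','lid_left_handle')[:1]: print(q['conf'],q['xy'],atz(c,q['xy'],142),atdepth(c,q['xy']))
E
```

```text
13.65 pos [428.8  80.  246.3] w 85.3 Fx_box [-1.  -0.6 -0.2] Fz [ 0.3  0.4 -0.4]
0.68 [313.8, 206.5] [427.36229793  79.1523559  142.        ] [426.9868664   81.40632129 148.78777778]
```

View pics/w3.png

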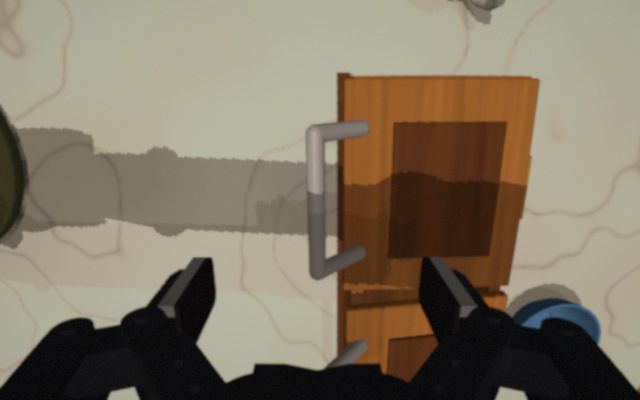

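Left bar at (316,130–275), top at z ≈ 149 so its centre is about 142.8 mm: shut. On to the right handle.

Request:
{"op": "servo_tool", "data": {
  "rows": [
    [[-20,1,0,0],[-45,2.5,0,0],[-70,4,0,0],[-95,5.5,0,0],[-120,7,0,-0.005],[-145,8,0,-0.01],[-165,9,0,-0.01],[-172.5,9.3,0,-0.01],[-172.5,9.3,0,-0.01]]
  ]
}}

```text
time_s: 14.65
ee_pos: [471.7, -87.9, 246.1]
tool_rot: [[-0.203, 0.979, -0.001], [0.979, 0.203, 0.001], [0.001, -0.001, -1.0]]
wrist_force: [0.5, -0.4, -0.1]
grip_width: 84.7
```

```bash
python3 f.py
python3 - <<'E'
from h import *
c=snap('wrist','w4.png')
s=ctrl.sense();print(np.round(s['tool_rot'],3).tolist())
for q in ctrl.place_of('wrist','lid_right_handle')[:2]: print(q['conf'],q['xy'],atz(c,q['xy'],159.5),atdepth(c,q['xy']))
E
```

```text
14.8 pos [471.8 -85.8 246.7] w 84.9 Fx_box [ 0.1 -0.1  1.1] Fz [ 0.2 -0.2  0.5]
[[-0.207, 0.978, -0.0], [0.978, 0.207, 0.0], [0.0, -0.0, -1.0]]
0.64 [315.8, 217.7] [472.0742854  -87.87690566 159.5       ] [471.6204929  -85.60365942 165.74229097]
```

View pics/w4.png

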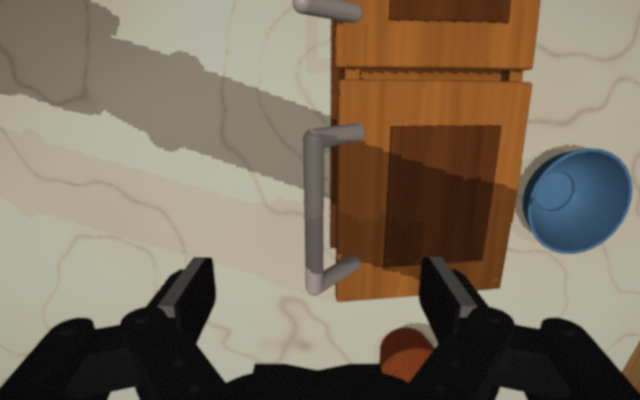

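Right bar at column 314, rows 135–288, centred between the fingers. Descending and gripping.

Request:
{"op": "servo_tool", "data": {
  "rows": [
    [[-1.5,0,10,0],[-1.5,0,25,0],[-1.5,0,40,0],[-1.5,0,55,0],[-1.5,0,70,0],[-1.5,0,80.5,0],[-1.5,0,80.5,0]]
  ]
}}

```text
time_s: 15.6
ee_pos: [470.9, -88.4, 164.4]
tool_rot: [[-0.205, 0.979, -0.003], [0.979, 0.205, 0.001], [0.002, -0.003, -1.0]]
wrist_force: [0.2, -0.2, -0.1]
grip_width: 85.0
```

Request:
{"op": "servo_tool", "data": {
  "rows": [
    [[0,0,0,0],[0,0,0,0],[0,0,0,0],[0,0,0,0],[0,0,0,0],[0,0,0,0],[0,0,0,0],[0,0,0,0],[0,0,0,0]]
  ],
  "jaw": 0,
  "newtons": 25
}}

```text
time_s: 16.5
ee_pos: [470.3, -89.3, 165.9]
tool_rot: [[-0.204, 0.979, -0.004], [0.979, 0.204, -0.001], [0.0, -0.005, -1.0]]
wrist_force: [-3.9, -1.1, 2.6]
grip_width: 10.9
```

```bash
python3 f.py
```

```text
16.65 pos [470.2 -89.3 165.9] w 11.3 Fx_box [-5.4 -5.  -5. ] Fz [2.9 3.5 2.7]
```

Request:
{"op": "servo_tool", "data": {
  "rows": [
    [[0,0,-2.7,0],[0,1,-5.5,0],[0,2.5,-9.2,0],[0,4.2,-13,0],[0,6,-16.7,0],[0,7.9,-20.3,0],[0,9.9,-23.9,0],[0,12,-27.5,0],[0,14.2,-31,0],[0,16.4,-34.4,0],[0,16.4,-34.4,0]]
  ]
}}

```text
time_s: 17.75
ee_pos: [487.4, -85.6, 201.4]
tool_rot: [[-0.204, 0.979, -0.003], [0.979, 0.204, -0.001], [-0.0, -0.003, -1.0]]
wrist_force: [-7.5, -1.5, 3.7]
grip_width: 10.7
```

```bash
python3 f.py
```

```text
17.9 pos [487.4 -85.6 201.4] w 11.0 Fx_box [-8.2 -7.9 -8.5] Fz [4.1 3.9 3.5]
```

Request:
{"op": "servo_tool", "data": {
  "rows": [
    [[0,2.2,-3.3,0],[0,4.5,-6.7,0],[0,7,-10,0],[0,9.5,-13.2,0],[0,9.5,-13.2,0]]
  ]
}}

```text
time_s: 18.4
ee_pos: [496.7, -83.6, 214.7]
tool_rot: [[-0.204, 0.979, -0.003], [0.979, 0.204, -0.001], [-0.0, -0.003, -1.0]]
wrist_force: [-7.3, -1.4, 5.0]
grip_width: 11.0
```

```bash
python3 f.py
```

```text
18.55 pos [496.8 -83.6 214.7] w 11.0 Fx_box [-7.2 -6.3 -7.6] Fz [3.7 5.  4. ]
```

Request:
{"op": "servo_tool", "data": {
  "rows": [
    [[0,0,-3,0],[0,2,-5,0],[0,3.6,-6.8,0],[0,3.6,-6.8,0]]
  ]
}}

```text
time_s: 18.95
ee_pos: [501.6, -82.5, 221.1]
tool_rot: [[-0.205, 0.979, 0.001], [0.979, 0.205, 0.0], [-0.0, 0.001, -1.0]]
wrist_force: [-0.1, -0.2, -1.5]
grip_width: 11.2
```

```bash
python3 f.py
```

```text
19.1 pos [501.6 -82.5 221.1] w 11.1 Fx_box [-0.9 -0.  -0.2] Fz [-1.2 -0.5 -1.2]
```

Request:
{"op": "servo_tool", "data": {
  "rows": [
    [[0,1.9,-2,0],[0,3.8,-4,0],[0,5.7,-5.9,0],[0,5.7,-5.9,0]]
  ]
}}

```text
time_s: 19.5
ee_pos: [506.7, -81.5, 226.8]
tool_rot: [[-0.205, 0.979, -0.0], [0.979, 0.205, 0.0], [0.0, -0.0, -1.0]]
wrist_force: [-2.6, 0.0, -0.7]
grip_width: 11.0
```

```bash
python3 f.py
```

```text
19.65 pos [506.7 -81.5 226.8] w 10.8 Fx_box [-2.6 -1.9 -1.5] Fz [-0.9 -0.1 -1.3]
```

Request:
{"op": "servo_tool", "data": {
  "rows": [
    [[0,2,-1.9,0],[0,4,-3.8,0],[0,6,-5.6,0],[0,6,-5.6,0]]
  ]
}}

```text
time_s: 20.05
ee_pos: [512.5, -80.2, 232.6]
tool_rot: [[-0.205, 0.979, -0.001], [0.979, 0.205, -0.0], [0.0, -0.001, -1.0]]
wrist_force: [-5.5, -0.0, 1.8]
grip_width: 11.3
```

```bash
python3 f.py
```

```text
20.2 pos [512.5 -80.3 232.6] w 10.9 Fx_box [-4.3 -4.2 -4.6] Fz [2.8 0.8 2. ]
```

Request:
{"op": "servo_tool", "data": {
  "rows": [
    [[0,1.4,-2.4,0],[0,3.4,-4.4,0],[0,5.4,-6.1,0],[0,5.4,-6.1,0]]
  ]
}}

```text
time_s: 20.6
ee_pos: [518.5, -79.0, 238.5]
tool_rot: [[-0.205, 0.979, 0.001], [0.979, 0.205, 0.0], [0.0, 0.001, -1.0]]
wrist_force: [-1.4, 1.5, -2.9]
grip_width: 10.7
```

```bash
python3 f.py
```

```text
20.75 pos [518.5 -79.  238.5] w 10.8 Fx_box [-0.7 -0.3  0.6] Fz [-1.7 -1.7 -2.2]
```

Request:
{"op": "servo_tool", "data": {
  "rows": [
    [[0,2.1,-1.8,0],[0,4.2,-3.5,0],[0,6.2,-5,0],[0,6.2,-5,0]]
  ]
}}

```text
time_s: 21.15
ee_pos: [524.1, -77.7, 243.2]
tool_rot: [[-0.205, 0.979, 0.0], [0.979, 0.205, 0.0], [0.0, 0.0, -1.0]]
wrist_force: [0.1, 0.4, -3.8]
grip_width: 10.7
```

```bash
python3 f.py
```

```text
21.3 pos [524.1 -77.7 243.3] w 10.8 Fx_box [-0.   0.9  1.9] Fz [-4.9 -4.9 -5.6]
```

Request:
{"op": "servo_tool", "data": {
  "rows": [
    [[0,2.5,-1.5,0],[0,5,-3,0],[0,7.3,-4.5,0],[0,7.3,-4.5,0]]
  ]
}}

```text
time_s: 21.7
ee_pos: [531.0, -76.3, 248.5]
tool_rot: [[-0.205, 0.979, -0.0], [0.979, 0.205, -0.0], [-0.0, -0.0, -1.0]]
wrist_force: [-4.6, 1.8, 2.2]
grip_width: 11.1
```

```bash
python3 f.py
```

```text
21.85 pos [531.  -76.3 248.5] w 11.2 Fx_box [-3.  -3.6 -3.6] Fz [0.9 1.7 2.1]
```

Request:
{"op": "servo_tool", "data": {
  "rows": [
    [[0,2.1,-1.3,0],[0,4.2,-2.6,0],[0,6.2,-3.8,0],[0,8.2,-5,0],[0,8.2,-5,0]]
  ]
}}

```text
time_s: 22.35
ee_pos: [538.9, -74.7, 253.8]
tool_rot: [[-0.205, 0.979, -0.001], [0.979, 0.205, -0.0], [-0.0, -0.001, -1.0]]
wrist_force: [-5.8, 2.5, 3.8]
grip_width: 10.8
```

```bash
python3 f.py
```

```text
22.5 pos [538.9 -74.6 253.8] w 10.5 Fx_box [-5.3 -5.7 -5. ] Fz [4.1 3.3 4.8]
```

Request:
{"op": "servo_tool", "data": {
  "rows": [
    [[0,2.5,-2.3,0],[0,5,-3.8,0],[0,7,-4.9,0],[0,9,-6,0],[0,9,-6,0]]
  ]
}}

```text
time_s: 23.0
ee_pos: [548.1, -72.6, 259.4]
tool_rot: [[-0.205, 0.979, 0.0], [0.979, 0.205, 0.0], [0.0, 0.0, -1.0]]
wrist_force: [-4.4, 2.1, 1.2]
grip_width: 10.7
```

```bash
python3 f.py
```

```text
23.15 pos [548.1 -72.7 259.4] w 11.0 Fx_box [-3.9 -3.4 -4.3] Fz [2.2 3.4 1.9]
```

Request:
{"op": "servo_tool", "data": {
  "rows": [
    [[0,3,-1.5,0],[0,6,-3,0],[0,9,-4.3,0],[0,12,-5.5,0],[0,12,-5.5,0]]
  ]
}}

```text
time_s: 23.65
ee_pos: [560.0, -70.1, 265.5]
tool_rot: [[-0.205, 0.979, 0.001], [0.979, 0.205, -0.0], [-0.0, 0.001, -1.0]]
wrist_force: [-4.4, 2.9, 4.8]
grip_width: 11.0
```

```bash
python3 f.py
```

```text
23.8 pos [560.  -70.1 265.5] w 10.7 Fx_box [-4.6 -4.  -4.2] Fz [5.4 4.4 3.8]
```

Request:
{"op": "servo_tool", "data": {
  "rows": [
    [[0,4,-2.3,0],[0,8.9,-4.3,0],[0,13,-5.6,0],[0,17,-6.7,0],[0,21,-7.8,0],[0,24.8,-8.7,0],[0,24.8,-8.7,0]]
  ]
}}

```text
time_s: 24.5
ee_pos: [584.9, -64.7, 274.3]
tool_rot: [[-0.205, 0.979, 0.003], [0.979, 0.205, 0.0], [-0.0, 0.003, -1.0]]
wrist_force: [-3.4, 3.1, 5.9]
grip_width: 11.0
```

```bash
python3 f.py
```

```text
24.65 pos [584.9 -64.8 274.3] w 11.0 Fx_box [-2.9 -2.8 -2.3] Fz [5.3 5.2 5. ]
```

Request:
{"op": "servo_tool", "data": {
  "rows": [
    [[0,4,-1.8,0],[0,8,-2.8,0],[0,12,-3.5,0],[0,16.2,-4.1,0],[0,20.5,-4.6,0],[0,24.5,-5,0],[0,28.5,-5.2,0],[0,32.6,-5.4,0],[0,32.6,-5.4,0]]
  ]
}}

```text
time_s: 25.55
ee_pos: [616.7, -58.2, 278.7]
tool_rot: [[-0.205, 0.979, 0.002], [0.979, 0.205, 0.001], [0.0, 0.002, -1.0]]
wrist_force: [-1.8, 3.2, 2.8]
grip_width: 11.0
```

```bash
python3 f.py
```

```text
25.7 pos [616.6 -58.2 278.7] w 10.8 Fx_box [ 0.3  0.4 -0.7] Fz [3.4 3.  2.8]
```

Request:
{"op": "servo_tool", "data": {
  "rows": [
    [[0,4,0,0],[0,8.2,0.1,0],[0,12.4,0.2,0],[0,16.5,0.5,0],[0,20.6,0.9,0],[0,24.7,1.3,0],[0,28.9,1.9,0],[0,32,2.4,0],[0,32,2.4,0]]
  ]
}}

```text
time_s: 26.6
ee_pos: [647.4, -51.7, 275.8]
tool_rot: [[-0.205, 0.979, 0.0], [0.979, 0.205, 0.001], [0.001, 0.001, -1.0]]
wrist_force: [-0.8, 4.1, 2.0]
grip_width: 10.8
```

```bash
python3 f.py
python3 - <<'E'
from h import *
c=snap('scene','s30.png')
im=cv2.imread('pics/s30.png');cv2.imwrite('pics/s30z.png',cv2.resize(im[60:300,180:400],None,fx=2.5,fy=2.5,interpolation=cv2.INTER_CUBIC))
E
```

```text
26.75 pos [647.4 -51.7 275.8] w 10.5 Fx_box [-0.3  0.6  1.7] Fz [2.6 0.2 1.4]
```

View pics/s30z.png

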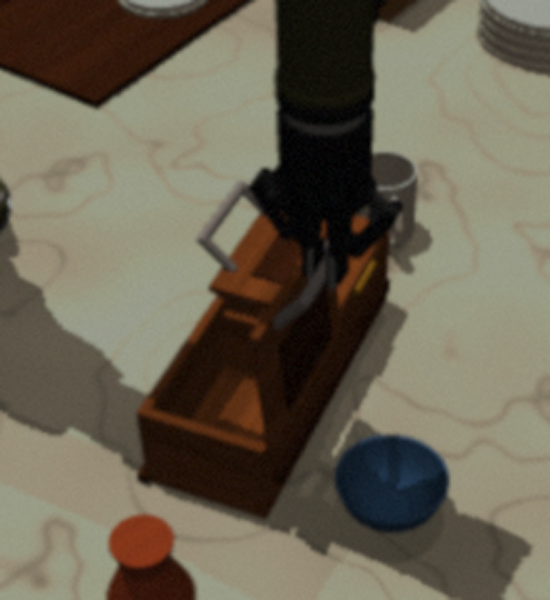

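The right lid stands upright with the bar (around (305,300) in the zoom) in the fingers. Opening slightly and withdrawing straight up.

Request:
{"op": "servo_tool", "data": {
  "rows": [
    [[0,0,0,0],[0,0,0,0],[0,0,0,0],[0,0,0,0],[0,0,0,0]]
  ],
  "jaw": 36
}}

```text
time_s: 27.3
ee_pos: [647.1, -52.8, 275.8]
tool_rot: [[-0.204, 0.979, 0.0], [0.979, 0.204, -0.001], [-0.001, -0.0, -1.0]]
wrist_force: [-0.1, -0.3, -0.7]
grip_width: 35.8
```

Request:
{"op": "servo_tool", "data": {
  "rows": [
    [[0,0,-5,0],[0,0,-15,0],[0,0,-30,0],[0,0,-50,0],[0,0,-70,0],[0,0,-80,0],[0,0,-80,0]]
  ]
}}

```text
time_s: 28.0
ee_pos: [647.9, -51.9, 358.6]
tool_rot: [[-0.205, 0.979, 0.004], [0.979, 0.205, -0.0], [-0.001, 0.004, -1.0]]
wrist_force: [0.6, -0.8, -0.0]
grip_width: 36.0
```

Request:
{"op": "servo_tool", "data": {
  "rows": [
    [[0,-25,0,0],[0,-55,0,0],[0,-85,0,0],[0,-115,0,0],[0,-145,0,0],[0,-175,0,0],[0,-190,0,0],[0,-190,0,0],[0,-190,0,0]]
  ]
}}

```text
time_s: 28.9
ee_pos: [461.2, -91.0, 355.6]
tool_rot: [[-0.204, 0.979, 0.0], [0.979, 0.204, -0.0], [-0.0, 0.0, -1.0]]
wrist_force: [0.2, -0.5, -0.2]
grip_width: 36.1
```

```bash
python3 f.py
python3 - <<'E'
from h import *
t=snap('top','t40.png');c=snap('scene','s40.png')
a=cv2.imread('pics/s40.png')[60:330,180:400];b=cv2.imread('pics/t40.png')[130:330,190:460]
cv2.imwrite('pics/s40z.png',cv2.resize(a,None,fx=2.2,fy=2.2));cv2.imwrite('pics/t40z.png',cv2.resize(b,None,fx=2.9,fy=2.9))
for cam,k in (('top',t),('scene',c)):
  for n,z in [('lid_left_handle',142),('lid_right_handle',270),('mug',0),('vase',0),('bowl',0)]:
    for q in ctrl.place_of(cam,n)[:1]: print(cam,n,q['conf'],np.round(q['xy'],1),np.round(atz(k,q['xy'],z),1),np.round(atdepth(k,q['xy']),1))
E
```

```text
29.05 pos [461.8 -90.6 355.5] w 36.4 Fx_box [0.3 0.4 0.6] Fz [-0.   0.6  0.6]
top lid_left_handle 0.7 [296.7 286.2] [424.7  78.6 142. ] [425.   78.4 146.4]
top lid_right_handle 0.97 [350.5 193.6] [649.6 -55.3 270. ] [649.9 -55.4 268. ]
top mug 0.79 [221.5 258.2] [495.7 309.2   0. ] [495.8 308.3   4. ]
top vase 0.6 [423.7 213. ] [ 628.1 -289.3    0. ] [ 619.6 -268.6   91.6]
top bowl 0.68 [349.  178.3] [732.7 -67.8   0. ] [731.8 -67.5   5.3]
scene lid_left_handle 0.77 [270.5 142.9] [427.4  87.7 142. ] [429.7  84.9 144.9]
scene lid_right_handle 0.88 [310.2 166.4] [649.9 -54.1 270. ] [648.3 -51.7 267.5]
scene mug 0.94 [334.9 148.7] [492.  314.3   0. ] [517.5 270.9  40.6]
scene vase 0.83 [241.8 306.2] [ 617.8 -284.1    0. ] [ 650.4 -313.9   65.2]
```

View pics/s40z.png

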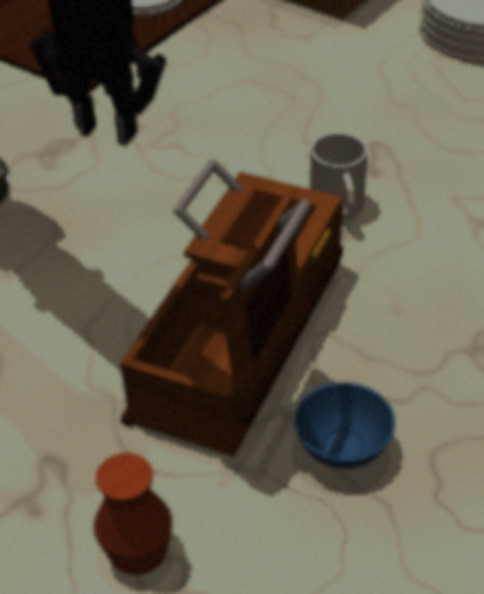

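View pics/t40z.png

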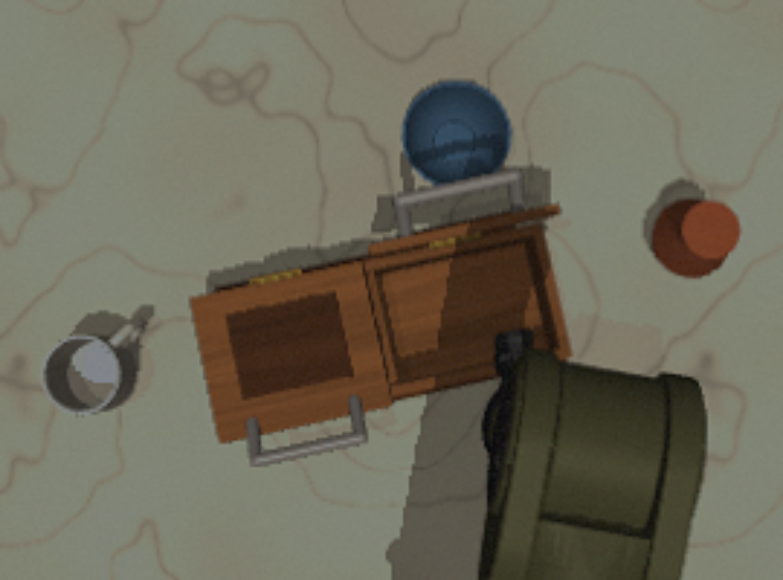

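```bash
python3 -c "
from workcell import ctrl
print(ctrl.sign_off())"
```

```text
the job is handed in; nothing more can be done
None
```

I tested both lids and handed the job in after about 29 s of the 72 s allowed; it reported no verdict. The left lid binds and is back down and shut. The right lid swings freely and is standing open.

- **Left lid:** it moved freely to about 0.55 rad. Resistance along the arc then climbed to about 3.7 N and 8.1 N by about 0.64 rad, so I stopped there and lowered it. I pressed it onto its stop (about 16 N downward) and let go. Afterwards the bar measured about 142 mm above the bench, which is its shut height.
- **Right lid:** it stayed at about 2–2.5 N well past 0.8 rad. I opened it to about 1.5 rad and let go, and the final pictures still put it at about 1.5 rad.
- **Arm and crockery:** the arm is clear, with the force reading near zero. The mug, vase and bowl look untouched in the last pictures.

**What disagreed:**
- The hinge position I worked from was a few mm off, so the bars felt a sideways pull of up to about 8 N. I corrected the path as I went, and this did not add to the lifting force.
- Network positions for the crockery differed by up to about 11 mm between looks. I put this down to noise in the detections.
- In the last scene-camera check the network did not report the bowl, though it is plainly visible in both final pictures.

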